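# Press the crackers home in the cracker tube

### The arm

A 6-joint arm with a two-finger parallel gripper is mounted at the origin on the work surface. World frame = base frame: x ahead of the robot, y to its left, z up, the work surface at z = 0. Lengths are in mm, angles in rad, forces in N, time in s.
With the tool pointing down it reaches from about 275 to 775 mm from the base axis. Payload 14.6 kg.
Tool frame: the origin (TCP) lies midway between the tips of the shut fingers; the grasp point (between the pads) lies ctrl.grip_depth behind it (ctrl.grip_depth is the distance from the TCP to the grasp point, in mm); z points along the fingers, y is the direction in which the jaws open and shut (so a half turn about z gives the same grasp; the last joint's range is limited). The gripper opens to 85 mm and grips with 20 to 120 N. Pads are 22 mm wide; open, the fingers measure 114 mm over their backs; the gripper's body (76 mm by 85 mm) begins 54 mm behind the grasp point. The pads swing forward as they close: fully open they stand 13 mm farther back than shut.
Start: joints at [-1.487, 0.263, -0.048, 1.259, 0, 1.415], TCP at [124.175, -510.107, 231.278] pointing down, gripper open.
Joint ranges: [-2.65, 2.65], [-0.89, 1.7], [-1.18, 1.37], [-2.13, 2.11], [-1.35, 1.29], [-3.14, 3.14]. Speed limits (rad/s): [1.89, 1.89, 2.57, 2.79, 3.14, 3.14].

### API

Orientations are given as a 3x3 rotation matrix whose columns are the frame's x, y, z axes.
In Python, from rig import ctrl gives the robot as it stands.
- The arm moves only by the tool play_rows, never from a script. Its argument "plan" is a list of rows, each an object of numbers: "tx", "ty", "tz": the shift along the world's x, y, z in mm; "rx", "ry", "rz": the turn, a rotation vector about the world's x, y, z in degrees; "gripper": the finger opening in mm, from 0 to 85.4. In form: [{"tx": .., "ty": .., "tz": .., "rx": .., "ry": .., "rz": .., "gripper": ..}, ...]. A call has 1 to 8 rows; each row shifts and turns the commanded pose from where the row before left it; what a row does not reach is not made up. A row lasts 1/8 s, in which the tool goes at most 62.5 mm and 10.7 degrees, less where a joint would pass 70% of its speed; a pose out of reach is approached as far as the arm can. A call is refused whole if a number of a shift passes 62.5 or a number of a turn 10.7, either way. A call with a gripper value outside its range is refused whole. The fingers move at their own pace and stop on an object; "newtons" is the grip in N (left out, the last holds). Time passes only in rows, so rows that do not move let the fingers close. It gives the time, the measured TCP pose, the force and the opening at its end, in the units of the state.
- ctrl.read_state(): the state, without advancing time (a new reading comes with each control period).
- ctrl.read_camera(name): name is "scene" or "side" or "wrist"; returns the picture (384x512x3 uint8, blue, green, red); there is no depth.
- ctrl.camera_info(name): a dict with "fx", "fy", "cx", "cy" (pixels), "R" (3x3) and "t" (3): a world point X has camera coordinates R X + t. Camera axes: x right, y down, z forward; pixel columns grow to the right and rows downward; lengths in mm; the calibration is good to about 2 mm. A picture is of the moment at which its call begins: read the wrist's pose just before it. camera_info takes no time and is no camera call; for the wrist camera it gives the pose at the moment of the call.
- ctrl.hand_in(): hands the job in, once; it reports no verdict.
The state is a dict: "t": time; "q": joint angles; "qd": joint speeds; "joint_efforts": joint torques, N m; "tool_pos": TCP position; "tool_rot": TCP orientation; "ft_force": force on the tool from outside, world axes, zero at the start; "ft_torque": the same for the moment, N m; "finger_gap": finger opening in mm.
Only numpy, scipy, OpenCV 4.12 (cv2) and the standard library are available. Lean on these libraries where they do the work, as an engineer would, in place of code of your own. Each camera call takes 0.05 s, during which the arm holds its last target. There are 200 camera calls.

### The job

The stack of round crackers has stuck part-way down the clear cracker tube. Pick up the standing wooden pusher, press the stack straight down the tube with it until it is firmly on the bottom, then take the pusher out and stand it back upright on the round cork mat, well inside the edge.

Things in the scene. Friction and masses are not known exactly. Their poses are not given: they have to be found in the camera images.
- pusher: loose upright pusher, 175 mm tall, about 0.14 to 0.23 kg: round flat steel foot 34 mm across and 14 mm high, wooden shaft 16 mm across, and a plain round wooden grip 26 mm across from 110 to 175 mm above the foot's underside. It stands on its foot on the cork mat. Origin at the centre of the foot's underside, z up along the shaft. It is the only thing with a thin shaft between a foot and a grip; the stout dark pepper mill is a bystander.
- tube: clear plastic tube standing upright, open at the top, held to the bench by a wide round steel foot (80 mm across, 8 mm high), does not move; outside 62 mm across, inside 56 mm across, rim (thin steel ring) 120 mm above its underside, inner floor 10 mm above its underside. Origin at the centre of its underside, z up. The glass tumbler (95 mm tall, wider, empty) and the round snack tin (55 mm tall) stand nearby in changing order and are bystanders.
- stack: stack of five round brown crackers inside the tube, 51 mm across, 40 mm tall, flat on top. Origin at the centre of its underside, z up. It starts stuck with its underside 25 to 55 mm above the tube's inner floor, slides straight down the tube only, under a push of about 3 to 4 N, stays where it is left, and stops hard at the tube's inner floor (its origin then lies 10 mm above the tube's origin). Pressing on with about 10 N once it has stopped is firm.
- mat: round cork mat lying fixed on the bench, 120 mm across, 5 mm thick. Origin at the centre of its underside; its top is 5 mm above that.
Not all that is in view belongs to the job. Of the things that look like the pusher, the largest one is meant.

How it is judged:
By the outcome, as a careful person would: the job done as asked, in the order asked, and still so for the second after the job is handed in, with the robot touching nothing.
It also fails if it takes over 54 s, if anything falls off the work surface, if the arm or the gripper's body presses on something with over 40 N, if the wrist force passes 120 N, or if a joint passes its speed limit or range.

## Working session

There is one attempt and no reset: what is moved stays moved. The work goes in short steps, Python scripts to look and compute and a tool call to move; the robot and the scene stay as the last step left them, time stands still between calls to the robot, and variables do not carry over. Pictures are saved under pics/ and viewed, about 8 in all and at most 12, crops included, and the job is handed in when it is done.

Besides the shell and the picture viewer there is one more tool, called after ">>>" in YAML: its name, and indented under it one key for each argument. play_rows: Moves the arm, as the interface text tells. Its arguments: {"type":"object","properties":{"plan":{"type":"array","items":{"type":"object","properties":{"tx":{"type":"number"},"ty":{"type":"number"},"tz":{"type":"number"},"rx":{"type":"number"},"ry":{"type":"number"},"rz":{"type":"number"},"gripper":{"type":"number"}}}},"newtons":{"type":"number"}},"required":["plan"]}

```bash
mkdir -p pics; ls; cat > h.py <<'E'
import numpy as np, cv2
from rig import ctrl
def shot(n,f):
    i=ctrl.camera_info(n); im=ctrl.read_camera(n); cv2.imwrite('pics/'+f,im); return im,i
def ray(i,u,v):
    R=np.array(i["R"]);t=np.array(i["t"]); c=-R.T@t
    d=R.T@np.array([(u-i["cx"])/i["fx"],(v-i["cy"])/i["fy"],1]); return c,d
def onz(i,u,v,z):
    c,d=ray(i,u,v); return c+d*(z-c[2])/d[2]
def proj(i,X):
    p=np.array(i["R"])@np.array(X,float)+np.array(i["t"]); return [i["fx"]*p[0]/p[2]+i["cx"],i["fy"]*p[1]/p[2]+i["cy"]]
E
python3 - <<'E'
from h import *
a,i=shot("scene","a.png");b,j=shot("side","b.png")
for k in(i,j): print(ray(k,k["cx"],k["cy"]),k["fx"])
cv2.imwrite("pics/ab.png",np.vstack([np.hstack([a,b])])[:, :, :] if 0 else cv2.resize(np.hstack([a,b]),(800,300)))
print(ctrl.grip_depth,ctrl.read_state())
E
```

```text
pics
(array([993.31374158, 386.58551972, 672.80713818]), array([-0.55026947, -0.45090835, -0.70276964])) 400.8263250510579
(array([359.69682788, 672.1467995 , 765.38491145]), array([ 0.19441153, -0.67450953, -0.71220857])) 467.3976184374387
18.700000000000003 {'t': 0.1, 'q': array([-1.48726972e+00,  2.63499517e-01, -4.88692811e-02,  1.25939666e+00,
       -8.58331505e-06,  1.41550212e+00]), 'qd': array([-1.89699606e-04, -2.07362159e-03,  3.24053565e-03,  5.19701447e-06,
        2.97802071e-04,  2.63585306e-03]), 'joint_efforts': array([ 4.23146106e-03, -6.38577390e+01,  3.85062826e+01,  1.00515818e-02,
       -7.94072298e-05, -5.83830968e-06]), 'tool_pos': array([ 124.16741669, -509.85527038,  230.86205849]), 'tool_rot': array([[ 9.71617600e-01,  2.36557034e-01, -8.94079197e-05],
       [ 2.36557009e-01, -9.71617131e-01,  9.65040924e-04],
       [ 1.41416953e-04, -9.58800817e-04, -9.99999530e-01]]), 'ft_force': array([-0.1707867 ,  0.15619233, -0.22850894]), 'ft_torque': array([1.48542190e-02, 4.54509722e-02, 9.86981918e-05]), 'finger_gap': 85.3666437111676}
```

View pics/a.png

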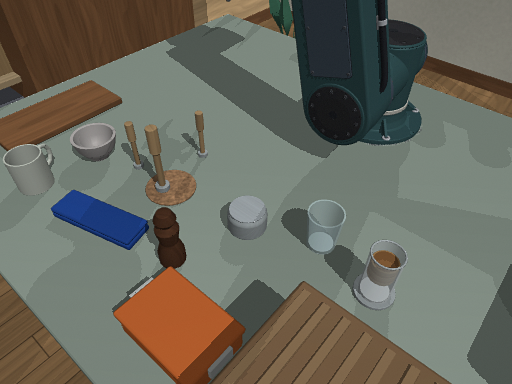

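View pics/b.png

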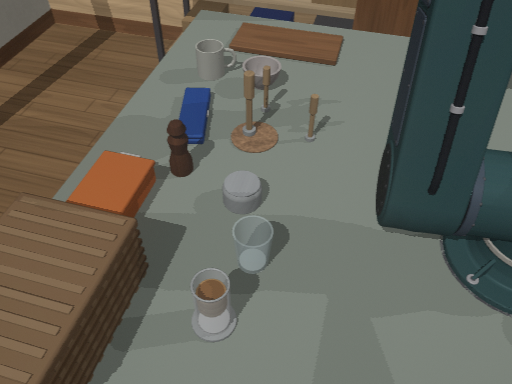

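In the scene view, three things look like the pusher: (157,160) standing on the mat, (134,145) behind it and (201,133) to its right. The one on the mat is the largest and matches "stands on the cork mat". The tube is at (383,272), with the crackers inside. The tumbler is at (325,226), the tin at (248,217) and the pepper mill at (170,238). I'll confirm with enlarged crops.

```bash
python3 - <<'E'
from h import *
a=cv2.imread("pics/a.png");b=cv2.imread("pics/b.png")
f=lambda im,x,y:cv2.resize(im[y:y+100,x:x+130],(390,300),interpolation=cv2.INTER_CUBIC)
cv2.imwrite("pics/c.png",np.vstack([np.hstack([f(a,100,110),f(b,205,60)]),np.hstack([f(a,320,220),f(b,150,250)])]))
i,j=[ctrl.camera_info(n) for n in("scene","side")]
for k,im,u,v in((i,a,172,187),(j,b,256,137)):
    print("mat guess",onz(k,u,v,5))
    hsv=cv2.cvtColor(im,cv2.COLOR_BGR2HSV)
    print(hsv[int(v),int(u)])
print("tube",onz(i,387,248,120),onz(j,211,286,120),onz(i,375,291,8),onz(j,214,319,8))
E
```

```text
mat guess [ 597.66874716 -203.99711736    5.        ]
[ 14 111 135]
mat guess [ 591.46011859 -204.88205816    5.        ]
[ 14  97 139]
tube [521.01408383 289.56563061 120.        ] [528.32802171 301.17292096 120.        ] [532.81461746 300.76753227   8.        ] [530.46671813 298.70381895   8.        ]
```

View pics/c.png

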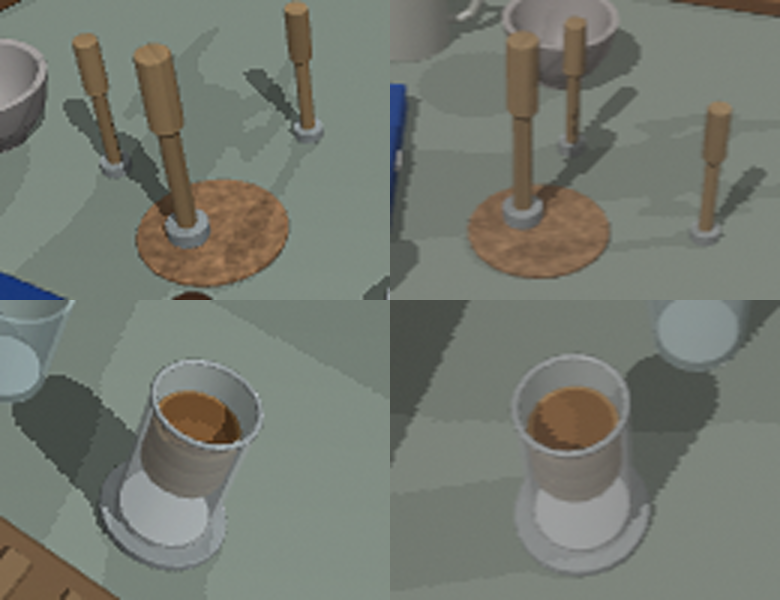

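The crop confirms it: the pusher on the mat is clearly larger than the other two, with its foot at about scene (162,185). The tube rim is centred at about scene (389,255) and side (210,284).

```bash
python3 - <<'E'
from h import *
i,j=[ctrl.camera_info(n) for n in("scene","side")]
def tri(p,q):
    A=[];b=[]
    (c,d),(e,f)=ray(i,*p),ray(j,*q); d/=np.linalg.norm(d);f/=np.linalg.norm(f)
    P,Q=np.eye(3)-np.outer(d,d),np.eye(3)-np.outer(f,f)
    return np.linalg.solve(P+Q,P@c+Q@e).round(1)
for n,p,q,z in(("top",(151.3,128),(249.3,73.7),180),("foot",(162.3,184.7),(249.3,129.3),19),("rim",(388.7,255.2),(210.3,284.3),120),("mat",(171,187.3),(254.5,137.2),5)):
    print(n,onz(i,*p,z).round(1),onz(j,*q,z).round(1),tri(p,q))
# other bystanders
for n,p,q in(("small1",(129,123),(266,68)),("small2",(199,113),(314,97)),("mill",(165,212),(177,124)),("tin",(247,205),(242,183)),("tumb",(326,211),(253,232))): print(n,tri(p,q))
E
```

```text
top [ 614.2 -214.   180. ] [ 611.7 -214.2  180. ] [ 612.5 -216.8  178. ]
foot [ 615.8 -214.4   19. ] [ 611.4 -213.1   19. ] [ 613.  -218.9   14.1]
rim [533. 299. 120.] [530.4 298.5 120. ] [531.  298.1 118.2]
mat [ 599.9 -205.     5. ] [ 594.9 -203.1    5. ] [ 596.6 -209.8   -0.7]
small1 [ 599.4 -324.3  132.1]
small2 [ 461.9 -238.5  129.3]
mill [726.2 -48.3 136.4]
tin [563.6   6.1  58.6]
tumb [498.3 154.5  94.1]
```

>>> play_rows:
  plan:
    - {"tx": 30, "ty": 18, "tz": 6, "rz": 5}
    - {"tx": 30, "ty": 18, "tz": 6, "rz": 5}
    - {"tx": 30, "ty": 18, "tz": 6, "rz": 5}
    - {"tx": 30, "ty": 18, "tz": 6, "rz": 5}
    - {"tx": 30, "ty": 18, "tz": 6, "rz": 5}
    - {"tx": 30, "ty": 18, "tz": 6, "rz": 5}
    - {"tx": 30, "ty": 18, "tz": 6, "rz": 5}
    - {"tx": 30, "ty": 18, "tz": 6, "rz": 5}

```text
invalid input at $.plan[0]: expected keys tx, ty, tz, rx, ry, rz, gripper
```

>>> play_rows:
  plan:
    - {"tx": 30, "ty": 18, "rz": 5}
    - {"tx": 30, "ty": 18, "rz": 5}
    - {"tx": 30, "ty": 18, "rz": 5}
    - {"tx": 30, "ty": 18, "rz": 5}
    - {"tx": 30, "ty": 18, "rz": 5}
    - {"tx": 30, "ty": 18, "rz": 5}
    - {"tx": 30, "ty": 18, "rz": 5}
    - {}

```text
invalid input at $.plan[0]: expected keys tx, ty, tz, rx, ry, rz, gripper
```

```bash
python3 - <<'E'
from h import *
a,i=shot("wrist","w1.png"); s=ctrl.read_state(); print(s["q"],s["tool_pos"],s["tool_rot"],ray(i,i["cx"],i["cy"]))
print(proj(i,(613,-214,180)),proj(i,(613,-214,5)),proj(i,(597.5,-204,5)))
E
```

```text
[-1.48732265e+00  2.63422888e-01 -4.87855427e-02  1.25939054e+00
  7.46009562e-06  1.41550581e+00] [ 124.14817484 -509.89945833  230.93251888] [[ 9.71630992e-01  2.36502034e-01 -5.94877192e-05]
 [ 2.36502005e-01 -9.71630671e-01  8.00470917e-04]
 [ 1.31512908e-04 -7.91831316e-04 -9.99999678e-01]] (array([ 204.21986733, -490.49375518,  374.31963649]), array([-0.31025563, -0.07507491, -0.94768413]))
[np.float64(-1268.292673772991), np.float64(-4231.32188393697)] [np.float64(-20.629462818397826), np.float64(-697.851322749565)] [np.float64(-36.15530739557795), np.float64(-661.5507710773095)]
```

View pics/w1.png

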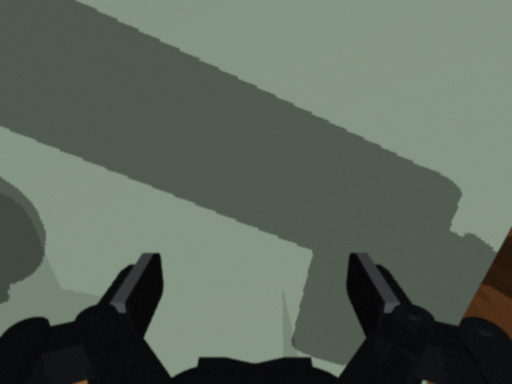

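The moves were refused because every row needs all the keys, so this wrist picture shows only the bare bench from the start pose. I'll resend with full rows.

>>> play_rows:
  plan:
    - {"tx": 30, "ty": 18, "tz": 7, "rx": 0, "ry": 0, "rz": 5, "gripper": 85}
    - {"tx": 30, "ty": 18, "tz": 7, "rx": 0, "ry": 0, "rz": 5, "gripper": 85}
    - {"tx": 30, "ty": 18, "tz": 7, "rx": 0, "ry": 0, "rz": 5, "gripper": 85}
    - {"tx": 30, "ty": 18, "tz": 7, "rx": 0, "ry": 0, "rz": 5, "gripper": 85}
    - {"tx": 30, "ty": 18, "tz": 7, "rx": 0, "ry": 0, "rz": 5, "gripper": 85}
    - {"tx": 30, "ty": 18, "tz": 7, "rx": 0, "ry": 0, "rz": 5, "gripper": 85}
    - {"tx": 30, "ty": 18, "tz": 7, "rx": 0, "ry": 0, "rz": 5, "gripper": 85}
    - {"tx": 30, "ty": 18, "tz": 7, "rx": 0, "ry": 0, "rz": 5, "gripper": 85}

```text
t: 1.15
tool_pos: [365.0, -365.3, 287.4]
tool_rot: [[0.59, 0.807, -0.0], [0.807, -0.59, 0.0], [0.0, -0.0, -1.0]]
ft_force: [0.1, 0.1, 0.3]
finger_gap: 85.2
```

>>> play_rows:
  plan:
    - {"tx": 30, "ty": 18, "tz": 0, "rx": 0, "ry": 0, "rz": 5, "gripper": 85}
    - {"tx": 30, "ty": 18, "tz": 0, "rx": 0, "ry": 0, "rz": 5, "gripper": 85}
    - {"tx": 30, "ty": 18, "tz": 0, "rx": 0, "ry": 0, "rz": 5, "gripper": 85}
    - {"tx": 30, "ty": 18, "tz": 0, "rx": 0, "ry": 0, "rz": 5, "gripper": 85}
    - {"tx": 30, "ty": 18, "tz": 0, "rx": 0, "ry": 0, "rz": 5, "gripper": 85}
    - {"tx": 30, "ty": 18, "tz": 0, "rx": 0, "ry": 0, "rz": 5, "gripper": 85}
    - {"tx": 30, "ty": 18, "tz": 0, "rx": 0, "ry": 0, "rz": 5, "gripper": 85}
    - {"tx": 0, "ty": 0, "tz": 0, "rx": 0, "ry": 0, "rz": 0, "gripper": 85}

```text
t: 2.15
tool_pos: [575.6, -238.9, 286.3]
tool_rot: [[0.02, 1.0, -0.001], [1.0, -0.02, 0.001], [0.001, -0.001, -1.0]]
ft_force: [-0.7, -0.7, -0.2]
finger_gap: 85.0
```

```bash
python3 - <<'E'
from h import *
a,i=shot("wrist","w2.png"); s=ctrl.read_state(); print(s["t"],s["q"],s["tool_pos"],s["tool_rot"])
print(proj(i,(613,-214,180)),proj(i,(613,-214,5)),proj(i,(597.5,-204,5)))
E
```

```text
2.2 [-5.25669831e-01  4.35520709e-01  3.65228030e-01  1.50146806e+00
 -7.02647573e-05  1.06703894e+00] [ 574.66079532 -239.51839819  286.62644372] [[ 2.19108370e-02  9.99759551e-01 -8.69461391e-04]
 [ 9.99759847e-01 -2.19104754e-02  4.23155524e-04]
 [ 4.04003464e-04 -8.78524279e-04 -9.99999532e-01]]
[np.float64(301.1552683495335), np.float64(156.9467504938625)] [np.float64(282.7990279667401), np.float64(127.08697452541381)] [np.float64(270.8543048189865), np.float64(119.52056456602891)]
```

View pics/w2.png

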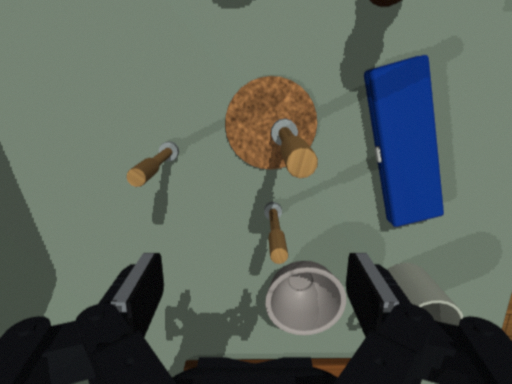

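The wrist view shows the mat centred at about (271,122), the pusher's grip top at (302,164) and its foot at (285,132). All are within a few pixels of the prediction.

```bash
python3 - <<'E'
from h import *
i=ctrl.camera_info("wrist")
print(onz(i,302,164,180),onz(i,285,131.5,19),onz(i,271,122,5))
s=ctrl.read_state();print(s["tool_pos"])
E
```

```text
[ 612.97886297 -220.61394102  180.        ] [ 613.79451099 -218.60410739   19.        ] [ 596.82872071 -208.03160184    5.        ]
[ 574.66079532 -239.51839819  286.62644372]
```

>>> play_rows:
  plan:
    - {"tx": 19, "ty": 11, "tz": 0, "rx": 0, "ry": 0, "rz": 0, "gripper": 85}
    - {"tx": 20, "ty": 12, "tz": 0, "rx": 0, "ry": 0, "rz": 0, "gripper": 85}
    - {"tx": 0, "ty": 0, "tz": -25, "rx": 0, "ry": 0, "rz": 0, "gripper": 85}
    - {"tx": 0, "ty": 0, "tz": -30, "rx": 0, "ry": 0, "rz": 0, "gripper": 85}
    - {"tx": 0, "ty": 0, "tz": -30, "rx": 0, "ry": 0, "rz": 0, "gripper": 85}
    - {"tx": 0, "ty": 0, "tz": -30, "rx": 0, "ry": 0, "rz": 0, "gripper": 85}
    - {"tx": 0, "ty": 0, "tz": -25, "rx": 0, "ry": 0, "rz": 0, "gripper": 60}
    - {"tx": 0, "ty": 0, "tz": -16, "rx": 0, "ry": 0, "rz": 0, "gripper": 40}

```text
t: 3.2
tool_pos: [611.9, -217.6, 130.2]
tool_rot: [[0.025, 1.0, -0.001], [1.0, -0.025, 0.0], [0.0, -0.001, -1.0]]
ft_force: [0.6, 0.7, -0.3]
finger_gap: 50.9
```

>>> play_rows:
  plan:
    - {"tx": 0, "ty": 0, "tz": 0, "rx": 0, "ry": 0, "rz": 0, "gripper": 32}
    - {"tx": 0, "ty": 0, "tz": 0, "rx": 0, "ry": 0, "rz": 0, "gripper": 26}
    - {"tx": 0, "ty": 0, "tz": 0, "rx": 0, "ry": 0, "rz": 0, "gripper": 10}
    - {"tx": 0, "ty": 0, "tz": 0, "rx": 0, "ry": 0, "rz": 0, "gripper": 10}
    - {"tx": 0, "ty": 0, "tz": 0, "rx": 0, "ry": 0, "rz": 0, "gripper": 10}
  newtons: 60

```text
t: 3.82
tool_pos: [613.5, -217.4, 132.3]
tool_rot: [[0.023, 1.0, 0.001], [1.0, -0.023, -0.001], [-0.001, 0.001, -1.0]]
ft_force: [-1.0, 0.0, 6.3]
finger_gap: 24.7
```

>>> play_rows:
  plan:
    - {"tx": 0, "ty": 0, "tz": 10, "rx": 0, "ry": 0, "rz": 0, "gripper": 10}
    - {"tx": 0, "ty": 0, "tz": 30, "rx": 0, "ry": 0, "rz": 0, "gripper": 10}
    - {"tx": 0, "ty": 0, "tz": 40, "rx": 0, "ry": 0, "rz": 0, "gripper": 10}
    - {"tx": 0, "ty": 0, "tz": 40, "rx": 0, "ry": 0, "rz": 0, "gripper": 10}
    - {"tx": 0, "ty": 10, "tz": 30, "rx": 0, "ry": 0, "rz": 0, "gripper": 10}
    - {"tx": -3, "ty": 25, "tz": 15, "rx": 0, "ry": 0, "rz": 0, "gripper": 10}
    - {"tx": -6, "ty": 35, "tz": 0, "rx": 0, "ry": 0, "rz": 0, "gripper": 10}
    - {"tx": -6, "ty": 35, "tz": 0, "rx": 0, "ry": 0, "rz": 0, "gripper": 10}

```text
t: 4.82
tool_pos: [597.5, -110.0, 296.1]
tool_rot: [[0.023, 1.0, -0.001], [1.0, -0.023, 0.0], [0.0, -0.001, -1.0]]
ft_force: [0.3, -0.3, -3.0]
finger_gap: 24.5
```

>>> play_rows:
  plan:
    - {"tx": -6, "ty": 35, "tz": 0, "rx": 0, "ry": 0, "rz": 0, "gripper": 10}
    - {"tx": -6, "ty": 35, "tz": 0, "rx": 0, "ry": 0, "rz": 0, "gripper": 10}
    - {"tx": -6, "ty": 35, "tz": 0, "rx": 0, "ry": 0, "rz": 0, "gripper": 10}
    - {"tx": -6, "ty": 35, "tz": 0, "rx": 0, "ry": 0, "rz": 0, "gripper": 10}
    - {"tx": -6, "ty": 35, "tz": 0, "rx": 0, "ry": 0, "rz": 0, "gripper": 10}
    - {"tx": -6, "ty": 35, "tz": 0, "rx": 0, "ry": 0, "rz": 0, "gripper": 10}
    - {"tx": -6, "ty": 35, "tz": 0, "rx": 0, "ry": 0, "rz": 0, "gripper": 10}
    - {"tx": -6, "ty": 35, "tz": 0, "rx": 0, "ry": 0, "rz": 0, "gripper": 10}

```text
t: 5.82
tool_pos: [548.8, 169.8, 296.0]
tool_rot: [[0.022, 1.0, -0.001], [1.0, -0.022, 0.0], [0.0, -0.001, -1.0]]
ft_force: [1.2, 0.2, -2.4]
finger_gap: 24.3
```

>>> play_rows:
  plan:
    - {"tx": -6, "ty": 35, "tz": 0, "rx": 0, "ry": 0, "rz": 0, "gripper": 10}
    - {"tx": -6, "ty": 35, "tz": 0, "rx": 0, "ry": 0, "rz": 0, "gripper": 10}
    - {"tx": -5, "ty": 30, "tz": 0, "rx": 0, "ry": 0, "rz": 0, "gripper": 10}
    - {"tx": -2, "ty": 31, "tz": 0, "rx": 0, "ry": 0, "rz": 0, "gripper": 10}
    - {"tx": 0, "ty": 0, "tz": 0, "rx": 0, "ry": 0, "rz": 0, "gripper": 10}
    - {"tx": 0, "ty": 0, "tz": 0, "rx": 0, "ry": 0, "rz": 0, "gripper": 10}

```text
t: 6.58
tool_pos: [530.5, 299.0, 296.1]
tool_rot: [[0.022, 1.0, -0.001], [1.0, -0.022, -0.0], [-0.0, -0.001, -1.0]]
ft_force: [-0.3, 0.4, -1.6]
finger_gap: 24.4
```

```bash
python3 - <<'E'
from h import *
a,i=shot("scene","d1.png");b,j=shot("side","d2.png"); s=ctrl.read_state(); print(s["t"],s["q"],s["tool_pos"],s["ft_force"],s["finger_gap"])
f=lambda im,x,y:cv2.resize(im[y:y+150,x:x+100],(400,600),interpolation=cv2.INTER_CUBIC)
cv2.imwrite("pics/d.png",np.hstack([f(a,340,160),f(b,165,190)]))
p=s["tool_pos"]
for k in(i,j): print(proj(k,(531.5,298.5,120)),proj(k,(p[0],p[1],p[2]-127)),proj(k,(p[0],p[1],p[2]-127+14)))
E
```

```text
6.675 [ 3.78397503e-01  4.09661860e-01  3.48731572e-01  1.51016063e+00
 -8.48373505e-05  1.97266236e+00] [530.89916529 298.41751879 296.27805052] [ 0.70533459  0.06175246 -0.8182035 ] 24.758021134227327
[np.float64(388.8501222207061), np.float64(254.51313844293549)] [np.float64(396.51030920505747), np.float64(236.00006421653714)] [np.float64(398.8013017805265), np.float64(230.44777991016093)]
[np.float64(209.6694245255633), np.float64(284.1238878755197)] [np.float64(208.11184753635786), np.float64(266.47142424834783)] [np.float64(207.5279126078225), np.float64(261.1193459387413)]
```

View pics/d.png

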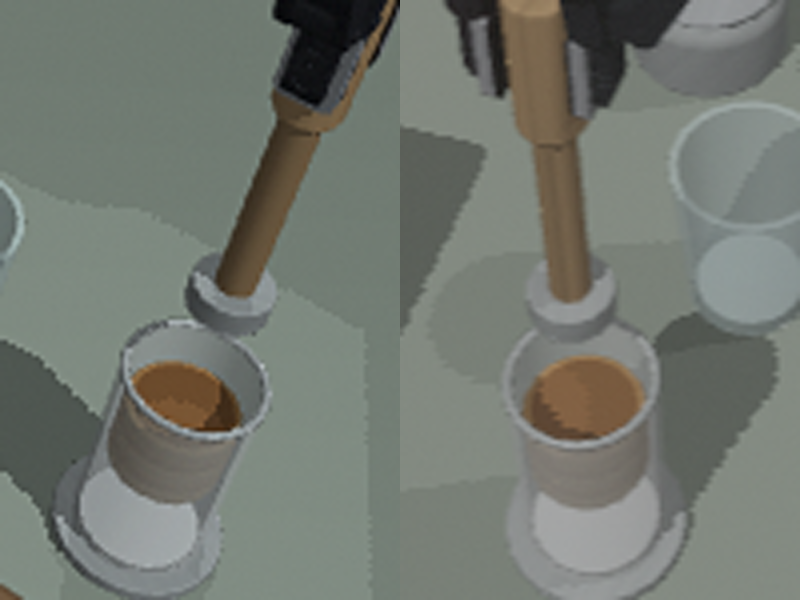

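The rim and foot match the predictions to within about 1 px (1–2 mm), and the pusher hangs straight. I'll lower it.

>>> play_rows:
  plan:
    - {"tx": 0, "ty": 0, "tz": -15, "rx": 0, "ry": 0, "rz": 0, "gripper": 10}
    - {"tx": 0, "ty": 0, "tz": -15, "rx": 0, "ry": 0, "rz": 0, "gripper": 10}
    - {"tx": 0, "ty": 0, "tz": -15, "rx": 0, "ry": 0, "rz": 0, "gripper": 10}
    - {"tx": 0, "ty": 0, "tz": -10, "rx": 0, "ry": 0, "rz": 0, "gripper": 10}
    - {"tx": 0, "ty": 0, "tz": -6, "rx": 0, "ry": 0, "rz": 0, "gripper": 10}
    - {"tx": 0, "ty": 0, "tz": -6, "rx": 0, "ry": 0, "rz": 0, "gripper": 10}
    - {"tx": 0, "ty": 0, "tz": -6, "rx": 0, "ry": 0, "rz": 0, "gripper": 10}
    - {"tx": 0, "ty": 0, "tz": -6, "rx": 0, "ry": 0, "rz": 0, "gripper": 10}
  newtons: 80

```text
t: 7.68
tool_pos: [531.3, 299.0, 217.3]
tool_rot: [[0.023, 1.0, 0.001], [1.0, -0.023, 0.0], [0.0, 0.001, -1.0]]
ft_force: [-0.5, -0.4, 1.7]
finger_gap: 24.4
```

>>> play_rows:
  plan:
    - {"tx": 0, "ty": 0, "tz": -6, "rx": 0, "ry": 0, "rz": 0, "gripper": 10}
    - {"tx": 0, "ty": 0, "tz": -6, "rx": 0, "ry": 0, "rz": 0, "gripper": 10}
    - {"tx": 0, "ty": 0, "tz": -6, "rx": 0, "ry": 0, "rz": 0, "gripper": 10}

```text
t: 8.05
tool_pos: [531.3, 298.9, 199.0]
tool_rot: [[0.023, 1.0, 0.0], [1.0, -0.023, 0.0], [0.0, 0.0, -1.0]]
ft_force: [1.3, -0.9, 3.0]
finger_gap: 24.4
```

>>> play_rows:
  plan:
    - {"tx": 0, "ty": 0, "tz": -5, "rx": 0, "ry": 0, "rz": 0, "gripper": 10}
    - {"tx": 0, "ty": 0, "tz": -5, "rx": 0, "ry": 0, "rz": 0, "gripper": 10}
    - {"tx": 0, "ty": 0, "tz": -5, "rx": 0, "ry": 0, "rz": 0, "gripper": 10}
    - {"tx": 0, "ty": 0, "tz": -2, "rx": 0, "ry": 0, "rz": 0, "gripper": 10}
    - {"tx": 0, "ty": 0, "tz": 0, "rx": 0, "ry": 0, "rz": 0, "gripper": 10}

```text
t: 8.68
tool_pos: [530.8, 298.8, 181.9]
tool_rot: [[0.023, 1.0, -0.001], [1.0, -0.023, -0.0], [-0.0, -0.001, -1.0]]
ft_force: [0.1, -0.4, -2.5]
finger_gap: 24.5
```

>>> play_rows:
  plan:
    - {"tx": 0, "ty": 0, "tz": -2, "rx": 0, "ry": 0, "rz": 0, "gripper": 10}
    - {"tx": 0, "ty": 0, "tz": -2, "rx": 0, "ry": 0, "rz": 0, "gripper": 10}

```text
t: 8.93
tool_pos: [531.0, 298.9, 178.2]
tool_rot: [[0.023, 1.0, -0.0], [1.0, -0.023, 0.0], [0.0, -0.0, -1.0]]
ft_force: [-1.6, 0.3, 1.3]
finger_gap: 24.6
```

>>> play_rows:
  plan:
    - {"tx": 0, "ty": 0, "tz": -2, "rx": 0, "ry": 0, "rz": 0, "gripper": 10}
    - {"tx": 0, "ty": 0, "tz": 0, "rx": 0, "ry": 0, "rz": 0, "gripper": 10}

```text
t: 9.18
tool_pos: [531.3, 299.0, 177.2]
tool_rot: [[0.023, 1.0, 0.001], [1.0, -0.023, 0.001], [0.001, 0.001, -1.0]]
ft_force: [-3.0, -0.5, 11.6]
finger_gap: 24.1
```

```bash
python3 - <<'E'
from h import *
for _ in range(4):
    s=ctrl.read_state(); print(s["tool_pos"],s["ft_force"])
E
```

```text
[531.34708478 299.01411069 177.24254113] [-2.97290863 -0.50532239 11.61012873]
[531.34708478 299.01411069 177.24254113] [-2.97290863 -0.50532239 11.61012873]
[531.34708478 299.01411069 177.24254113] [-2.97290863 -0.50532239 11.61012873]
[531.34708478 299.01411069 177.24254113] [-2.97290863 -0.50532239 11.61012873]
```

The stack stopped where expected (TCP z 177) and the force rose to about 13 N. I'll press slightly more, hold, then check.

>>> play_rows:
  plan:
    - {"tx": 0, "ty": 0, "tz": -0.6, "rx": 0, "ry": 0, "rz": 0, "gripper": 10}
    - {"tx": 0, "ty": 0, "tz": 0, "rx": 0, "ry": 0, "rz": 0, "gripper": 10}
    - {"tx": 0, "ty": 0, "tz": 0, "rx": 0, "ry": 0, "rz": 0, "gripper": 10}
    - {"tx": 0, "ty": 0, "tz": 0, "rx": 0, "ry": 0, "rz": 0, "gripper": 10}

```text
t: 9.68
tool_pos: [531.4, 299.1, 177.2]
tool_rot: [[0.023, 1.0, 0.002], [1.0, -0.023, 0.001], [0.001, 0.002, -1.0]]
ft_force: [-5.0, -1.6, 18.5]
finger_gap: 24.4
```

```bash
python3 - <<'E'
from h import *
a,i=shot("scene","e1.png");b,j=shot("side","e2.png")
f=lambda im,x,y:cv2.resize(im[y:y+150,x:x+100],(400,600),interpolation=cv2.INTER_CUBIC)
cv2.imwrite("pics/e.png",np.hstack([f(a,340,180),f(b,165,210)]))
E
```

```text
(no output)
```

View pics/e.png

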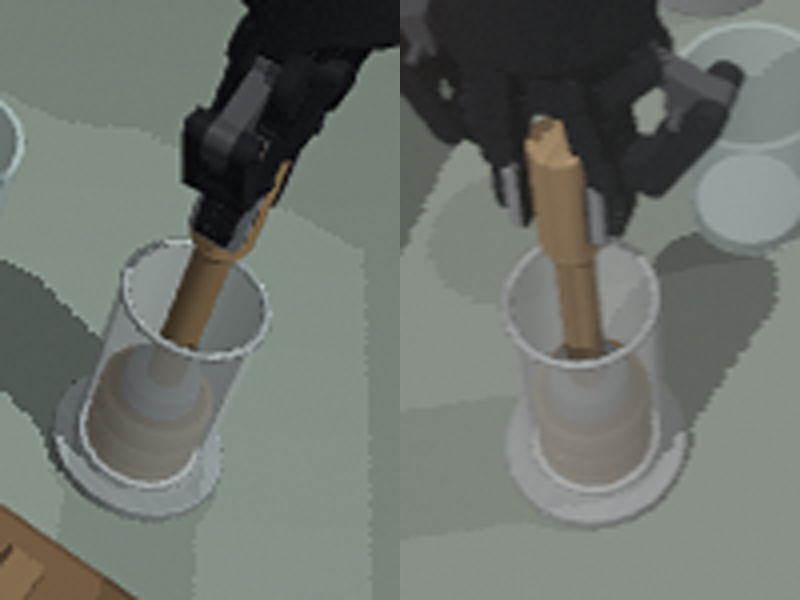

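The stack is seated on the tube floor with the pusher foot on it. The lowest cracker meets the floor ring at crop (150,480), at 18 N. Now I'll withdraw and go back to the mat centre.

>>> play_rows:
  plan:
    - {"tx": 0, "ty": 0, "tz": 5, "rx": 0, "ry": 0, "rz": 0, "gripper": 10}
    - {"tx": 0, "ty": 0, "tz": 15, "rx": 0, "ry": 0, "rz": 0, "gripper": 10}
    - {"tx": 0, "ty": 0, "tz": 25, "rx": 0, "ry": 0, "rz": 0, "gripper": 10}
    - {"tx": 0, "ty": 0, "tz": 25, "rx": 0, "ry": 0, "rz": 0, "gripper": 10}
    - {"tx": 0, "ty": 0, "tz": 25, "rx": 0, "ry": 0, "rz": 0, "gripper": 10}
    - {"tx": 0, "ty": 0, "tz": 25, "rx": 0, "ry": 0, "rz": 0, "gripper": 10}
    - {"tx": 2, "ty": -12, "tz": 0, "rx": 0, "ry": 0, "rz": 0, "gripper": 10}
    - {"tx": 4, "ty": -30, "tz": 0, "rx": 0, "ry": 0, "rz": 0, "gripper": 10}

```text
t: 10.78
tool_pos: [537.1, 256.5, 294.3]
tool_rot: [[0.022, 1.0, -0.001], [1.0, -0.022, -0.0], [-0.0, -0.001, -1.0]]
ft_force: [0.7, -0.6, -2.6]
finger_gap: 23.9
```

>>> play_rows:
  plan:
    - {"tx": 5, "ty": -35, "tz": 0, "rx": 0, "ry": 0, "rz": 0, "gripper": 10}
    - {"tx": 5, "ty": -35, "tz": 0, "rx": 0, "ry": 0, "rz": 0, "gripper": 10}
    - {"tx": 5, "ty": -35, "tz": 0, "rx": 0, "ry": 0, "rz": 0, "gripper": 10}
    - {"tx": 5, "ty": -35, "tz": 0, "rx": 0, "ry": 0, "rz": 0, "gripper": 10}
    - {"tx": 5, "ty": -35, "tz": 0, "rx": 0, "ry": 0, "rz": 0, "gripper": 10}
    - {"tx": 5, "ty": -35, "tz": 0, "rx": 0, "ry": 0, "rz": 0, "gripper": 10}
    - {"tx": 5, "ty": -35, "tz": 0, "rx": 0, "ry": 0, "rz": 0, "gripper": 10}
    - {"tx": 5, "ty": -35, "tz": 0, "rx": 0, "ry": 0, "rz": 0, "gripper": 10}

```text
t: 11.78
tool_pos: [576.7, -24.9, 294.2]
tool_rot: [[0.023, 1.0, -0.002], [1.0, -0.023, 0.0], [0.0, -0.002, -1.0]]
ft_force: [-0.5, -0.1, -1.0]
finger_gap: 24.2
```

>>> play_rows:
  plan:
    - {"tx": 5, "ty": -35, "tz": 0, "rx": 0, "ry": 0, "rz": 0, "gripper": 10}
    - {"tx": 5, "ty": -35, "tz": 0, "rx": 0, "ry": 0, "rz": 0, "gripper": 10}
    - {"tx": 5, "ty": -35, "tz": 0, "rx": 0, "ry": 0, "rz": 0, "gripper": 10}
    - {"tx": 5, "ty": -35, "tz": 0, "rx": 0, "ry": 0, "rz": 0, "gripper": 10}
    - {"tx": 0, "ty": -30, "tz": 0, "rx": 0, "ry": 0, "rz": 0, "gripper": 10}
    - {"tx": 0, "ty": -14, "tz": 0, "rx": 0, "ry": 0, "rz": 0, "gripper": 10}
    - {"tx": 0, "ty": 0, "tz": -30, "rx": 0, "ry": 0, "rz": 0, "gripper": 10}
    - {"tx": 0, "ty": 0, "tz": -40, "rx": 0, "ry": 0, "rz": 0, "gripper": 10}

```text
t: 12.78
tool_pos: [597.1, -207.4, 224.6]
tool_rot: [[0.023, 1.0, 0.001], [1.0, -0.023, -0.0], [-0.0, 0.001, -1.0]]
ft_force: [-0.1, -0.3, -2.3]
finger_gap: 24.2
```

>>> play_rows:
  plan:
    - {"tx": 0, "ty": 0, "tz": -40, "rx": 0, "ry": 0, "rz": 0, "gripper": 10}
    - {"tx": 0, "ty": 0, "tz": -30, "rx": 0, "ry": 0, "rz": 0, "gripper": 10}
    - {"tx": 0, "ty": 0, "tz": -12, "rx": 0, "ry": 0, "rz": 0, "gripper": 10}
    - {"tx": 0, "ty": 0, "tz": 0, "rx": 0, "ry": 0, "rz": 0, "gripper": 10}

```text
t: 13.28
tool_pos: [596.9, -206.9, 143.4]
tool_rot: [[0.023, 1.0, -0.001], [1.0, -0.023, 0.0], [0.0, -0.001, -1.0]]
ft_force: [-0.4, 0.0, -1.9]
finger_gap: 24.5
```

```bash
python3 - <<'E'
from h import *
a,i=shot("scene","f1.png");b,j=shot("side","f2.png")
f=lambda im,x,y:cv2.resize(im[y:y+120,x:x+80],(400,600),interpolation=cv2.INTER_CUBIC)
cv2.imwrite("pics/f.png",np.hstack([f(a,130,100),f(b,215,50)]))
E
```

```text
(no output)
```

View pics/f.png

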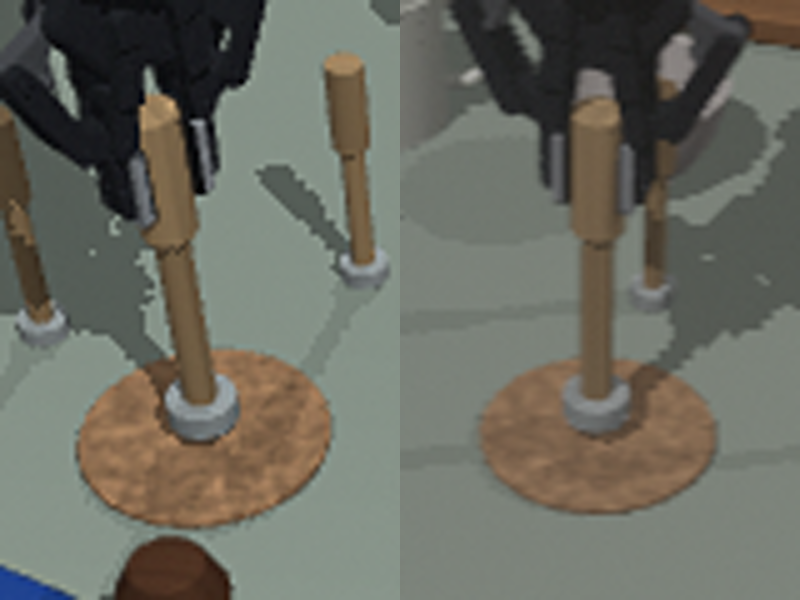

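The foot is held about 11 mm above the centre of the mat and the pusher is upright. I'll lower it gently.

>>> play_rows:
  plan:
    - {"tx": 0, "ty": 0, "tz": -5, "rx": 0, "ry": 0, "rz": 0, "gripper": 10}
    - {"tx": 0, "ty": 0, "tz": -4, "rx": 0, "ry": 0, "rz": 0, "gripper": 10}
    - {"tx": 0, "ty": 0, "tz": -1.5, "rx": 0, "ry": 0, "rz": 0, "gripper": 10}
    - {"tx": 0, "ty": 0, "tz": 0, "rx": 0, "ry": 0, "rz": 0, "gripper": 10}

```text
t: 13.88
tool_pos: [597.1, -207.1, 133.1]
tool_rot: [[0.023, 1.0, -0.0], [1.0, -0.023, 0.0], [0.0, -0.0, -1.0]]
ft_force: [-0.0, -0.4, -1.2]
finger_gap: 24.3
```

>>> play_rows:
  plan:
    - {"tx": 0, "ty": 0, "tz": -0.7, "rx": 0, "ry": 0, "rz": 0, "gripper": 10}
    - {"tx": 0, "ty": 0, "tz": 0, "rx": 0, "ry": 0, "rz": 0, "gripper": 10}

```text
t: 14.12
tool_pos: [597.2, -207.1, 132.5]
tool_rot: [[0.023, 1.0, 0.0], [1.0, -0.023, -0.0], [-0.0, 0.0, -1.0]]
ft_force: [0.3, -1.0, -2.3]
finger_gap: 24.3
```

>>> play_rows:
  plan:
    - {"tx": 0, "ty": 0, "tz": -0.7, "rx": 0, "ry": 0, "rz": 0, "gripper": 10}
    - {"tx": 0, "ty": 0, "tz": 0, "rx": 0, "ry": 0, "rz": 0, "gripper": 10}

```text
t: 14.38
tool_pos: [597.4, -207.2, 132.4]
tool_rot: [[0.023, 1.0, 0.001], [1.0, -0.023, -0.0], [-0.0, 0.001, -1.0]]
ft_force: [-1.4, 0.9, 5.1]
finger_gap: 24.5
```

>>> play_rows:
  plan:
    - {"tx": 0, "ty": 0, "tz": -0.5, "rx": 0, "ry": 0, "rz": 0, "gripper": 10}
    - {"tx": 0, "ty": 0, "tz": 0, "rx": 0, "ry": 0, "rz": 0, "gripper": 10}

```text
t: 14.62
tool_pos: [597.5, -207.3, 132.4]
tool_rot: [[0.023, 1.0, 0.001], [1.0, -0.023, -0.001], [-0.001, 0.001, -1.0]]
ft_force: [-3.1, 0.5, 10.4]
finger_gap: 24.2
```

>>> play_rows:
  plan:
    - {"tx": 0, "ty": 0, "tz": 0.7, "rx": 0, "ry": 0, "rz": 0, "gripper": 10}
    - {"tx": 0, "ty": 0, "tz": 0, "rx": 0, "ry": 0, "rz": 0, "gripper": 28}
    - {"tx": 0, "ty": 0, "tz": 0, "rx": 0, "ry": 0, "rz": 0, "gripper": 34}
    - {"tx": 0, "ty": 0, "tz": 0, "rx": 0, "ry": 0, "rz": 0, "gripper": 45}
    - {"tx": 0, "ty": 0, "tz": 0, "rx": 0, "ry": 0, "rz": 0, "gripper": 60}
    - {"tx": 0, "ty": 0, "tz": 0, "rx": 0, "ry": 0, "rz": 0, "gripper": 70}
    - {"tx": 0, "ty": 0, "tz": 0, "rx": 0, "ry": 0, "rz": 0, "gripper": 70}
    - {"tx": 0, "ty": 0, "tz": 0, "rx": 0, "ry": 0, "rz": 0, "gripper": 70}
  newtons: 20

```text
t: 15.62
tool_pos: [597.2, -207.1, 132.0]
tool_rot: [[0.023, 1.0, 0.0], [1.0, -0.023, -0.0], [-0.0, 0.0, -1.0]]
ft_force: [1.0, 0.2, -0.2]
finger_gap: 70.0
```

>>> play_rows:
  plan:
    - {"tx": 0, "ty": 0, "tz": 10, "rx": 0, "ry": 0, "rz": 0, "gripper": 70}
    - {"tx": 0, "ty": 0, "tz": 25, "rx": 0, "ry": 0, "rz": 0, "gripper": 70}
    - {"tx": 0, "ty": 0, "tz": 25, "rx": 0, "ry": 0, "rz": 0, "gripper": 70}
    - {"tx": 0, "ty": 0, "tz": 25, "rx": 0, "ry": 0, "rz": 0, "gripper": 70}
    - {"tx": 0, "ty": 0, "tz": 35, "rx": 0, "ry": 0, "rz": 0, "gripper": 70}
    - {"tx": 0, "ty": 0, "tz": 20, "rx": 0, "ry": 0, "rz": 0, "gripper": 70}
    - {"tx": 0, "ty": 0, "tz": 0, "rx": 0, "ry": 0, "rz": 0, "gripper": 70}
    - {"tx": 0, "ty": 0, "tz": 0, "rx": 0, "ry": 0, "rz": 0, "gripper": 70}

```text
t: 16.62
tool_pos: [597.0, -207.0, 271.3]
tool_rot: [[0.023, 1.0, -0.001], [1.0, -0.023, 0.0], [0.0, -0.001, -1.0]]
ft_force: [-0.1, 0.9, 0.6]
finger_gap: 70.0
```

```bash
python3 - <<'E'
from h import *
a,i=shot("scene","g1.png");b,j=shot("side","g2.png")
f=lambda im,x,y:cv2.resize(im[y:y+100,x:x+130],(390,300),interpolation=cv2.INTER_CUBIC)
cv2.imwrite("pics/g.png",np.vstack([np.hstack([f(a,100,110),f(b,205,60)]),np.hstack([f(a,320,220),f(b,150,250)])]))
E
```

```text
(no output)
```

View pics/g.png

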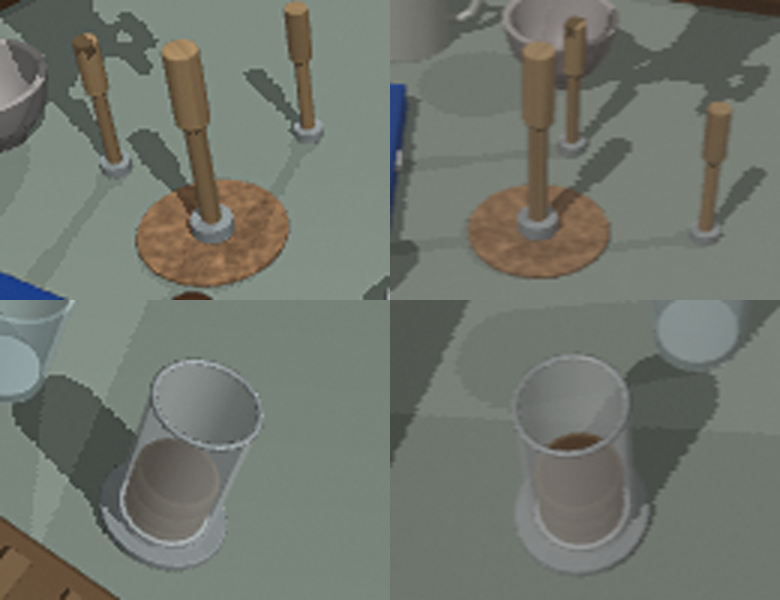

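The pusher stands upright in the middle of the mat with its foot at crop (212,222), the stack is at the tube bottom, and the gripper is clear.

```bash
python3 -c "
from rig import ctrl
print(ctrl.hand_in())"
```

```text
the job is handed in; nothing more can be done
None
```

I pressed the cracker stack to the tube floor with the pusher, then stood the pusher back upright near the centre of the cork mat. The job was handed in at about 17 s of the 54 s limit.

- **Pusher choice:** three things looked like the pusher. I took the largest, the one standing on the mat.
- **Stack:** it stopped at tool height 177.2 mm, where I expected the tube floor to stop it. I pressed on to a reading of about 18 N and held there. The last pictures show it resting on the floor.
- **Pusher back on the mat:** it was set down at about (597, −207) mm, within a few mm of the mat centre. The last pictures show it standing upright with the gripper well above it and touching nothing.
- **Disagreements:** the cameras differed by 2–7 mm on the pusher and mat positions. The grip opening read about 24.5 mm on the 26 mm grip. Neither caused a problem.
- **Refused moves:** my first two move calls were refused because the rows lacked some keys. The arm did not move, and I resent them in full.

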